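Clamp a carving blank with a quick-release bridge clamp

ROBOT

A 6-joint arm with a two-finger parallel gripper is mounted at the origin on the work surface. World frame = base frame: x ahead of the robot, y to its left, z up, the work surface at z = 0. Lengths are in m, angles in degrees, forces in N, time in s.
With the tool pointing down it reaches from about 0.35 to 0.975 m from the base axis. Payload 17.4 kg.
Tool frame: the origin (TCP) lies between the finger pads; the fingertips stand r.tips_ahead ahead of it and the grasp point (between the pads) lies 3 mm ahead of it (r.tips_ahead is the distance from the TCP to the fingertips, in m); z points along the fingers, y is the line along which they close (so a half turn about z gives the same grasp; the last joint's range is limited). The gripper opens to 85 mm and grips with 20 to 120 N. Pads are 22 mm wide; open, the fingers measure 114 mm over their backs; the gripper's body (76 mm by 85 mm) begins 54 mm behind the grasp point. The pads swing forward as they close: fully open they stand 13 mm farther back than shut.
Start: joints at [69.511, 6.646, 82.598, -0, 90.757, -2.166], TCP at [0.212, 0.641, 0.253] pointing down, gripper open.
Joint ranges: [-162.19, 162.19], [-47.58, 125.68], [4.15, 143.07], [-65.23, 245.23], [0.69, 171.88], [-170.13, 170.13]. Speed limits (degrees/s): [108.29, 108.29, 127.2, 180, 180, 180].

INTERFACE

Orientations are given as [roll, pitch, yaw] about the fixed x, y, z axes, in that order (R = Rz(yaw) Ry(pitch) Rx(roll)).
In Python, from bench import r, eyes, ticket gives the robot as it stands.
- The arm moves only by the tool move_arm, never from a script. Its argument "rows" is a list of rows, each a list of 7 numbers: the turn, a rotation vector about the world's x, y, z in rad, then the shift along the world's x, y, z in m, then the closure, from 0 (fully open) to 1 (shut). In form: [[wx, wy, wz, dx, dy, dz, grip], ...]. A call has 1 to 12 rows; each row is the pose to reach, as a shift and turn from the pose commanded when the call began; what a row does not reach only later rows make up. A row lasts 1/10 s, in which the tool goes at most 50 mm and 8.59 degrees, less where a joint would pass 70% of its speed; a pose out of reach is approached as far as the arm can. A call with a gripper value outside its range is refused whole. The fingers move at their own pace and stop on an object; "squeeze" is the grip in N (left out, the last holds). Time passes only in rows, so rows that repeat a pose let the fingers close. It gives the time, the measured TCP pose, the force, the opening and the grip force at its end, in the units of the state.
- r.get_obs(): the state, without advancing time (a new reading comes with each control period).
- eyes.capture(name): name is "side" or "top"; returns (picture, depth): 420x560x3 uint8, red, green, blue; 420x560 float32, m along the optical axis (not along the pixel's ray), 0 where there is no reading.
- eyes.calibration(name): a dict with "mtx" (3x3 intrinsics, pixels), "pose" (4x4, takes a point from camera to world coordinates). Camera axes: x right, y down, z forward; pixel columns grow to the right and rows downward; lengths in m; the calibration is good to about 2 mm. A picture is of the moment at which its call begins. calibration takes no time and is no camera call.
- ticket.close_job(): hands the job in; it is judged then, once.
The state is a dict: "time_s": time; "joint_pos": joint angles; "dq": joint speeds; "effort": joint torques, N m; "ee_pos": TCP position; "eef_rot": TCP orientation; "ft_force": force on the tool from outside, world axes, zero at the start; "moment": the same for the moment, N m; "finger_gap": finger opening in m; "gripper_force": force on a finger pad.
Only numpy, scipy, OpenCV 4.12 (cv2) and the standard library are available. Lean on these libraries where they do the work, as an engineer would, in place of code of your own. Each camera call takes 0.05 s, during which the arm holds its last target. There are 200 camera calls.

TASK

The bridge clamp over the carving blank is set too loose. With its lever still short of closed, tighten the wing nut at the other end of the bar (clockwise from above) until the lever starts to meet firm resistance when it is about halfway down, rather just before than after; then fold the lever fully down so that the blank is held firmly but not crushed, and let go. Do not force the lever or shove the blank about, and leave the tools and the bottle where they are.

Things in the scene. Friction and masses are not known exactly. Their poses are not given: they have to be found in the camera images.
- clamp: Fixed bridge clamp on a wooden carving board (250 x 350 x 30 mm). Origin midway between its two steel posts, on the board's top (30 mm above the table); y runs along the dark steel bar (250 x 34 x 18 mm) from lever end to nut end, z up. Posts 12 mm thick at y = +100 mm (nut) and -100 mm (lever). The bar stays level; its top starts about 93 mm above the origin.
- bar_mid (a point): Middle of the dark upper bar's top. The nut lowers it. The lever's cam drives a steel lower bar down from it, whose sprung rubber foot (32 x 50 mm, about 20 N per mm of squeeze) presses the blank. How far the foot hangs down differs by up to 5.8 mm from case to case and is not measured. The clamp always starts too loose: the nut needs about 0.5 to 3 rad more.
- nut_wing (a point): Aluminium wing nut with steel hub on the threaded post at the bar's +y end. Point: centre of the wing, on the nut's upright axis, 27 mm above the bar's top. The wing is a flat bar 58 mm long (x axis), 14 mm thick (y axis), 28 mm high (14 mm above and below this point), over a 12 mm high hub 26 mm across. It sinks with the bar.
- nut (a joint): Turn of the wing nut, rad, positive = clockwise from above = tighter. 1 rad lowers the bar, nut and lever by 3.18 mm (20 mm per turn). Stiff (0.5 N m friction), stays where left. Starts between 0 and 0.35.
- lever_pivot (a point): Centre of the cam lever's level pivot pin, over the bar's -y end, 22 mm above the bar's top. Rides on the bar; does not turn with the lever. The cam drives the foot down by D(a) at lever angle a: D = 0.0, 3.0, 5.9, 8.4, 10.3, 11.5, 11.7, 11.7 mm at a = 0, 0.25, 0.5, 0.75, 1.0, 1.25, 1.45, 1.55.
- lever_tip (a point): Free end of the cam lever, on its centre line, 85 mm from the pivot. The lever is a plain aluminium bar 18 mm wide, 10 mm thick, with a 24 mm round steel cam at its pivot; z points from pivot to tip. Well adjusted, closing takes about 5 to 8 N near the tip; once the foot meets the blank the push builds up over 0.1 to 0.2 rad. More than 40 N is too much.
- lever (a joint): Lever angle, rad: 0 = upright (open), 1.55 = closed, folded down along the bar with its tip towards the nut; halfway is 0.78. Starts between 0 and 0.35. Light friction (0.06 N m): stays where left until the foot meets the blank, then springs back if let go, but stays by itself beyond 1.45. Hard stop at 1.55.
- blank: Loose carving blank of brown wood, 160 x 120 x 32 mm, 0.4 kg, lying flat on the board under the clamp's foot, a relief begun on its top. Origin at the centre of its underside. Rightly clamped, the foot presses it with about 90 N (some 4 mm of squeeze); over 140 N crushes it.
- mallet: Round dark wooden carver's mallet standing on its head, 76 mm across, 215 mm tall; origin at the centre of its underside. Leave alone.
- gouge_a: Carving gouge lying on the table, wooden handle 110 x 22 x 22 mm, steel blade 100 mm long; origin on its underside where the handle meets the blade. Leave alone.
- gouge_b: Another such gouge. Leave alone.
- bottle: Water bottle standing, 64 mm across, 190 mm tall; origin at the centre of its underside. Leave alone.

How it is judged:
By the outcome, as a careful person would: the job done as asked, in the order asked, and still so for the second after the job is handed in, with the robot touching nothing.
It also fails if it takes over 72 s, if anything falls off the work surface, if the arm or the gripper's body presses on something with over 40 N, if the wrist force passes 120 N, or if a joint passes its speed limit or range.

## Working session

There is one attempt and no reset: what is moved stays moved. The work goes in short steps, Python scripts to look and compute and a tool call to move; the robot and the scene stay as the last step left them, time stands still between calls to the robot, and variables do not carry over. Pictures are saved under pics/ and viewed, at most 10 in all, crops included, and the job is handed in when it is done.

Besides the shell and the picture viewer there is one more tool, called after "Request:" as name(argument=value, ...), one argument or row to a line, values as JSON. move_arm: Moves the arm, as the interface text tells. Its arguments: {"type":"object","properties":{"rows":{"type":"array","items":{"type":"array","items":{"type":"number"}}},"squeeze":{"type":"number"}},"required":["rows"]}

```bash
mkdir -p pics; ls
python3 - <<'E'
from bench import r,eyes,ticket
import cv2,numpy as np
print(r.get_obs(), r.tips_ahead)
for n in("side","top"):
    p,d=eyes.capture(n); cv2.imwrite(f"pics/{n}0.png",p[:,:,::-1]); np.savez(f"{n}0.npz",p=p,d=d)
    c=eyes.calibration(n); print(n,c["mtx"].round(1).tolist(),c["pose"].round(3).tolist())
E
```

```text
pics
{'time_s': 0.0, 'joint_pos': array([ 6.95110147e+01,  6.67408958e+00,  8.26355591e+01,  9.39032723e-04,
        9.07574798e+01, -2.16467991e+00]), 'dq': array([-0.03013495, -0.02063947,  0.00224862,  0.08062318, -0.03889363,
       -0.03530556]), 'effort': array([ 1.11965506e-03, -7.31978989e+01, -6.32471538e+01, -6.44746046e-05,
        6.77522374e-03, -4.72729926e-05]), 'ee_pos': array([0.21214965, 0.64061672, 0.2525646 ]), 'eef_rot': array([-1.79932955e+02, -3.47385614e-03,  1.61675704e+02]), 'ft_force': array([-0.2981207 , -0.29474327, -0.06778718]), 'moment': array([-0.01728027, -0.00468441,  0.01948049]), 'gripper_force': 0.0, 'finger_gap': 0.08558901537455106} 0.022
side [[428.0, 0.0, 268.9], [0.0, 428.0, 210.0], [0.0, 0.0, 1.0]] [[0.788, -0.333, 0.518, -0.026], [-0.616, -0.449, 0.647, -0.701], [0.017, -0.829, -0.559, 0.738], [0.0, 0.0, 0.0, 1.0]]
top [[422.9, 0.0, 282.6], [0.0, 422.9, 211.1], [0.0, 0.0, 1.0]] [[0.012, -0.995, 0.094, 0.426], [-1.0, -0.013, -0.003, -0.022], [0.004, -0.094, -0.996, 1.426], [0.0, 0.0, 0.0, 1.0]]
```

View pics/side0.png

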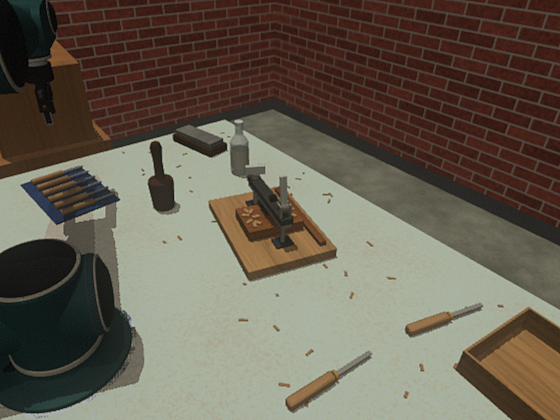

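View pics/top0.png

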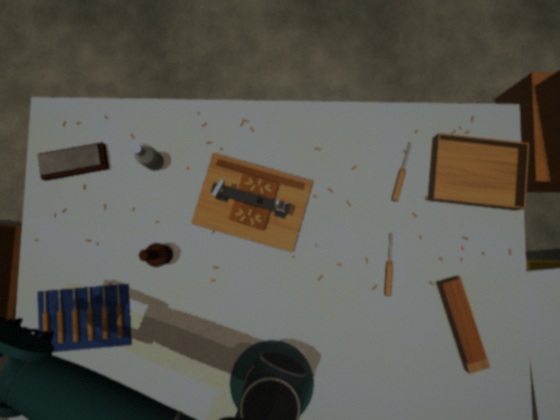

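The side view shows the nut wing at (255,170) and the near-upright lever at (283,190). In the top view the nut is at (217,188) and the lever at (286,208). The bottle is near the nut end at top (150,157).

```bash
cat > h.py <<'E'
import numpy as np,cv2
from bench import r,eyes,ticket
def cloud(n,d):
    c=eyes.calibration(n);K=c["mtx"];T=c["pose"]
    v,u=np.mgrid[:d.shape[0],:d.shape[1]]
    P=np.stack([(u-K[0,2])/K[0,0]*d,(v-K[1,2])/K[1,1]*d,d],-1)
    return P@T[:3,:3].T+T[:3,3]
E
python3 - <<'E'
from h import *
ims=[]
for n,(u0,u1,v0,v1) in {"side":(200,340,140,280),"top":(185,325,130,270)}.items():
    z=np.load(n+"0.npz");p=z["p"];X=cloud(n,z["d"])
    ims.append(cv2.resize(p[v0:v1,u0:u1,::-1],(400,400),interpolation=cv2.INTER_CUBIC)*(1 if n=="side" else 1))
    np.save(n+"X.npy",X)
cv2.imwrite("pics/crop0.png",cv2.convertScaleAbs(np.hstack(ims),alpha=1.5))
X=np.load("topX.npy");S=X[130:270,185:325].reshape(-1,3)
for lo,hi in((.105,.13),(.13,.165),(.165,.3)):
    m=(S[:,2]>lo)&(S[:,2]<hi);q=S[m];print(lo,hi,m.sum())
    if m.sum()>3: 
        print(q.mean(0).round(4),q.min(0).round(3),q.max(0).round(3)); rect=cv2.minAreaRect((q[:,:2]*1000).astype(np.float32));print(rect)
m=(S[:,2]>.02)&(S[:,2]<.04);print(cv2.minAreaRect((S[m][:,:2]*1000).astype(np.float32)),S[m][:,2].mean())
X=np.load("sideX.npy");S=X[140:280,200:340].reshape(-1,3)
for lo,hi in((.105,.13),(.13,.165),(.165,.3)):
    m=(S[:,2]>lo)&(S[:,2]<hi);q=S[m];print(lo,hi,m.sum(),q.mean(0).round(4),q.min(0).round(3),q.max(0).round(3))
E
```

```text
0.105 0.13 679
[0.5875 0.0794 0.1226] [ 0.54  -0.046  0.106] [0.635 0.197 0.13 ]
((587.4532470703125, 75.03661346435547), (248.73846435546875, 34.54583740234375), 74.73973846435547)
0.13 0.165 205
[0.5872 0.0842 0.1522] [ 0.543 -0.036  0.13 ] [0.641 0.19  0.165]
((592.1967163085938, 74.66429138183594), (227.1791534423828, 56.429874420166016), 77.74609375)
0.165 0.3 74
[0.5828 0.0526 0.1943] [ 0.554 -0.024  0.165] [0.637 0.186 0.234]
((596.2540283203125, 78.34100341796875), (212.230224609375, 52.056976318359375), 80.41780090332031)
((587.9671020507812, 76.0701675415039), (351.3336181640625, 250.50535583496094), 74.80686950683594) 0.030576105279052402
0.105 0.13 818 [0.6011 0.1155 0.1184] [ 0.539 -0.052  0.105] [0.751 0.428 0.13 ]
0.13 0.165 437 [0.5874 0.0781 0.1477] [ 0.543 -0.043  0.13 ] [0.722 0.395 0.165]
0.165 0.3 184 [ 0.5619 -0.0182  0.1984] [ 0.553 -0.025  0.165] [ 0.574 -0.006  0.228]
```

View pics/crop0.png

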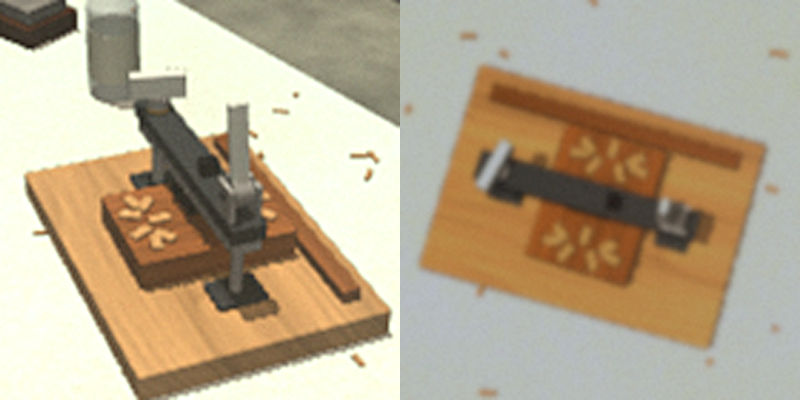

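The crops show the wing turned roughly 20° clockwise from across the bar, and the lever nearly upright. I'll now measure both.

Run:
```python
from h import *
c=np.array([.5875,.0755]);a=np.radians(74.8);Y=np.array([np.cos(a),np.sin(a)]);Xc=np.array([Y[1],-Y[0]])
for n in("top","side"):
    P=np.load(n+"X.npy")[130:280,185:340].reshape(-1,3)
    L=np.c_[(P[:,:2]-c)@Xc,(P[:,:2]-c)@Y,P[:,2]]*1000
    w=L[(np.hypot(L[:,0],L[:,1]-100)<36)&(L[:,2]>(152 if n=="top" else 145))&(L[:,2]<172)]
    R=cv2.minAreaRect(w[:,:2].astype(np.float32));
    v=np.linalg.svd(w[:,:2]-w[:,:2].mean(0))[2][0];print(n,"wing",len(w),w.mean(0).round(1),R,np.degrees(np.arctan2(v[1],v[0])).round(1),np.percentile(w[:,2],[5,95]))
    b=L[(abs(L[:,0])<12)&(abs(L[:,1])<60)&(L[:,2]>110)&(L[:,2]<135)];print("bar z",np.median(b[:,2]),len(b))
    l=L[(abs(L[:,0])<25)&(L[:,1]<-50)&(L[:,1]>-140)&(L[:,2]>170)];print("lev",len(l),l.mean(0).round(1),l.max(0).round(1))
    if len(l)>20:
        k=np.polyfit(l[:,2],l[:,1],1);print("tan",k[0],"y at pivot 145",np.polyval(k,145))
    for z in range(140,235,10):
        q=l[(l[:,2]>=z)&(l[:,2]<z+10)]
        if len(q): print(z,len(q),q.min(0).round(),q.max(0).round(),np.median(q,0).round(1))
```

```text
top wing 102 [ -0.2  98.6 162.9] ((0.117462158203125, 99.41719055175781), (14.97867488861084, 57.201297760009766), 76.68690490722656) 167.3 [154.69077994 167.35821011]
bar z 123.40809802624064 279
lev 44 [ -0.8 -92.2 213. ] [  8.4 -83.4 234.1]
tan 0.2302795582351132 y at pivot 145 -107.86284222356794
170 3 [  -6. -101.  174.] [  0. -99. 180.] [  -2.  -100.1  178.4]
180 6 [ -9. -99. 184.] [  8. -93. 189.] [  0.6 -97.7 188. ]
190 2 [ -5. -98. 192.] [  0. -97. 197.] [ -2.1 -97.7 194.5]
200 7 [ -9. -96. 202.] [  8. -91. 209.] [ -4.2 -95.3 207.5]
210 3 [ -8. -95. 216.] [  0. -87. 219.] [ -2.3 -94.1 216.5]
220 19 [ -7. -93. 220.] [  8. -83. 230.] [ -0.  -89.  226.8]
230 4 [ -8. -91. 230.] [  5. -84. 234.] [  1.6 -89.2 231.6]
side wing 144 [ -0.7  93.1 155.2] ((0.6928577423095703, 97.10164642333984), (22.161819458007812, 56.93667984008789), 78.24242401123047) -13.5 [145.83125474 162.32714698]
bar z 120.93846483302084 190
lev 173 [-1.000e-01 -9.690e+01  2.004e+02] [ 10.8 -86.1 227.5]
tan 0.17562749929377822 y at pivot 145 -106.59069898208142
170 28 [  -8. -105.  170.] [  9. -97. 180.] [  -1.2 -101.9  175. ]
180 27 [  -8. -102.  181.] [  9. -92. 190.] [  0.4 -99.2 186.1]
190 29 [  -8. -102.  190.] [ 10. -88. 200.] [ -1.1 -98.4 195.3]
200 31 [  -8. -102.  200.] [ 10. -89. 210.] [ -1.3 -96.  205.4]
210 31 [  -8. -101.  211.] [ 11. -90. 220.] [ -0.5 -94.6 214.3]
220 27 [ -8. -97. 220.] [ 10. -86. 228.] [ -0.9 -92.6 225.4]
```

Request:
move_arm(
  rows=[
    [0,0,0,0,0,0.05,1],
    [0,0,0,0,0,0.08,1],
    [0,0,-1.517,0.342,-0.689,0.08,1],
    [0,0,-1.517,0.342,-0.689,0.08,1],
    [0,0,-1.517,0.342,-0.689,0.08,1],
    [0,0,-1.517,0.342,-0.689,0.08,1],
    [0,0,-1.517,0.342,-0.689,0.08,1],
    [0,0,-1.517,0.342,-0.689,0.08,1],
    [0,0,-1.517,0.342,-0.689,0.08,1],
    [0,0,-1.517,0.342,-0.689,0.08,1],
    [0,0,-1.517,0.342,-0.689,0.08,1],
    [0,0,-1.517,0.342,-0.689,0.08,1],
  ],
  squeeze=40,
)

```text
time_s: 1.3
ee_pos: [0.4348, 0.1909, 0.3332]
eef_rot: [180.0, -0.0, 75.4]
ft_force: [0.7, 0.8, -0.3]
finger_gap: 0.0002
gripper_force: 0.0
```

Request:
move_arm(
  rows=[
    [0,0,0,0,0,0,1],
  ],
)

```text
time_s: 1.4
ee_pos: [0.4363, 0.1884, 0.333]
eef_rot: [180.0, 0.1, 75.1]
ft_force: [-0.1, 0.6, 0.0]
finger_gap: 0.0002
gripper_force: 0.0
```

Request:
move_arm(
  rows=[
    [0,0,0,0.118,-0.236,0,1],
    [0,0,0,0.118,-0.236,0,1],
    [0,0,0,0.118,-0.236,0,1],
    [0,0,0,0.118,-0.236,0,1],
    [0,0,0,0.118,-0.236,0,1],
    [0,0,0,0.118,-0.236,0,1],
    [0,0,0,0.118,-0.236,-0.05,1],
    [0,0,0,0.118,-0.236,-0.096,1],
    [0,0,0,0.118,-0.236,-0.096,1],
    [0,0,0,0.118,-0.236,-0.096,1],
  ],
)

```text
time_s: 2.4
ee_pos: [0.5525, -0.0425, 0.2384]
eef_rot: [-180.0, -0.0, 75.8]
ft_force: [0.8, 0.4, 1.5]
finger_gap: -0.0002
gripper_force: 0.0
```

```bash
cat > lev.py <<'E'
# lever push rows: python3 lev.py tcp_x tcp_y tcp_z  a0 a1 da pivot_z(mm)
import sys,numpy as np
x,y,z,a0,a1,da,pz=map(float,sys.argv[1:])
c=np.array([.5875,.0755]);t=np.radians(74.8);Y=np.array([np.cos(t),np.sin(t)])
for a in np.arange(a0,a1+1e-6,da):
    u=-100+70*np.sin(a)-5*np.cos(a)-11; h=pz+70*np.cos(a)+5*np.sin(a)+22
    p=np.r_[c+Y*u/1000,h/1000]; print(round(a,2),(p-[x,y,z]).round(4).tolist())
E
python3 - <<'E'
from h import *
p,d=eyes.capture("side");cv2.imwrite("pics/s1.png",cv2.resize(p[100:280,180:360,::-1],(540,540)))
o=r.get_obs();print(o['ee_pos'],o['eef_rot'],o['ft_force'],o['moment'])
E
python3 lev.py .554 -.048 .237 0.1 1.1 .1 145
```

```text
[ 0.55301493 -0.04257136  0.23988949] [ 1.79878954e+02 -2.00207729e-02  7.57845015e+01] [ 0.86904246 -0.31782247  1.06601544] [ 0.04410878  0.0106788  -0.05369831]
0.1 [0.0049, 0.0183, 0.0001]
0.2 [0.0068, 0.0251, -0.0004]
0.3 [0.0086, 0.0317, -0.0016]
0.4 [0.0103, 0.0382, -0.0036]
0.5 [0.012, 0.0445, -0.0062]
0.6 [0.0137, 0.0505, -0.0094]
0.7 [0.0152, 0.0562, -0.0132]
0.8 [0.0166, 0.0615, -0.0176]
0.9 [0.018, 0.0663, -0.0226]
1.0 [0.0191, 0.0706, -0.028]
1.1 [0.0202, 0.0744, -0.0338]
```

View pics/s1.png

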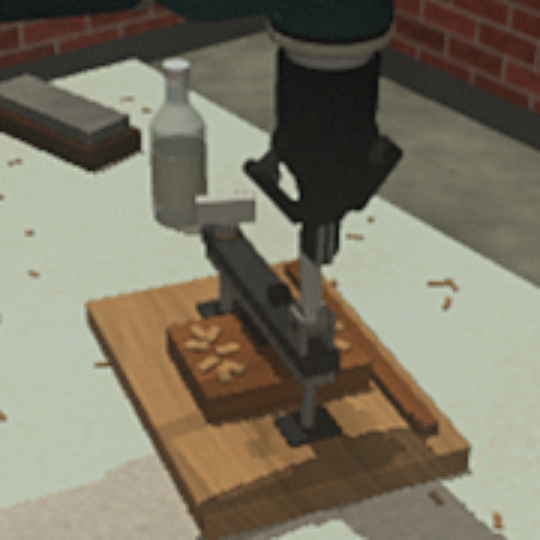

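The view shows the closed fingers at (320,240) just behind the lever, clear of everything. Pushing the lever to 0.8 next.

Request:
move_arm(
  rows=[
    [0,0,-0.015,0.0059,0.0128,-0.0024,1],
    [0,0,-0.015,0.0078,0.0196,-0.0029,1],
    [0,0,-0.015,0.0096,0.0262,-0.0041,1],
    [0,0,-0.015,0.0113,0.0327,-0.0061,1],
    [0,0,-0.015,0.013,0.039,-0.0087,1],
    [0,0,-0.015,0.0147,0.045,-0.0119,1],
    [0,0,-0.015,0.0162,0.0507,-0.0157,1],
    [0,0,-0.015,0.0169,0.0535,-0.0178,1],
    [0,0,-0.015,0.0176,0.056,-0.0201,1],
    [0,0,-0.015,0.0176,0.056,-0.0201,1],
    [0,0,-0.015,0.0176,0.056,-0.0201,1],
  ],
)

```text
time_s: 3.55
ee_pos: [0.5701, 0.0129, 0.2172]
eef_rot: [-180.0, 0.0, 74.9]
ft_force: [0.0, 0.2, 0.5]
finger_gap: 0.0002
gripper_force: 0.0
```

Request:
move_arm(
  rows=[
    [0,0,0,0.0007,0.0024,-0.0025,1],
    [0,0,0,0.0014,0.0048,-0.005,1],
    [0,0,0,0.0014,0.0048,-0.005,1],
  ],
)

```text
time_s: 3.85
ee_pos: [0.5715, 0.0179, 0.2118]
eef_rot: [-180.0, 0.0, 74.9]
ft_force: [0.1, -0.2, -0.2]
finger_gap: 0.0001
gripper_force: 0.0
```

Run:
```python
from h import *
for i in range(2):
    o=r.get_obs();print(o['ee_pos'].round(4),o['eef_rot'],o['ft_force'],o['moment']); eyes.capture("top") if i==0 else 0
```

```text
[0.5715 0.0179 0.2118] [-1.79975052e+02  1.30790278e-03  7.48810058e+01] [ 0.06036127 -0.17118824 -0.24820023] [ 0.01097976 -0.04518386  0.00754141]
[0.5715 0.0178 0.2119] [-1.79976811e+02  4.05094475e-03  7.48827898e+01] [-0.39076209 -0.16938443 -0.6053747 ] [ 0.06019651 -0.03804533  0.00327258]
```

Request:
move_arm(
  rows=[
    [0,0,0,0.0006,0.0022,-0.0027,1],
    [0,0,0,0.0011,0.0043,-0.0054,1],
    [0,0,0,0.0011,0.0043,-0.0054,1],
  ],
)

```text
time_s: 4.2
ee_pos: [0.5725, 0.0223, 0.2063]
eef_rot: [-180.0, 0.0, 74.9]
ft_force: [-0.3, 0.8, -0.3]
finger_gap: -0.0001
gripper_force: 0.0
```

Request:
move_arm(
  rows=[
    [0,0,0,0.0006,0.0019,-0.0029,1],
    [0,0,0,0.0011,0.0038,-0.0058,1],
    [0,0,0,0.0011,0.0038,-0.0058,1],
  ],
)

```text
time_s: 4.5
ee_pos: [0.5736, 0.026, 0.2005]
eef_rot: [-180.0, 0.0, 74.9]
ft_force: [-0.0, -0.6, -0.2]
finger_gap: 0.0005
gripper_force: 0.0
```

Run:
```python
from h import *
p,d=eyes.capture("side");cv2.imwrite("pics/s2.png",cv2.resize(p[100:280,180:360,::-1],(540,540)))
o=r.get_obs();print(o['ee_pos'].round(4),o['ft_force'],o['moment'])
```

```text
[0.5737 0.026  0.2007] [-0.38771345  0.12518763 -0.17279743] [0.03187197 0.00447852 0.04775272]
```

View pics/s2.png

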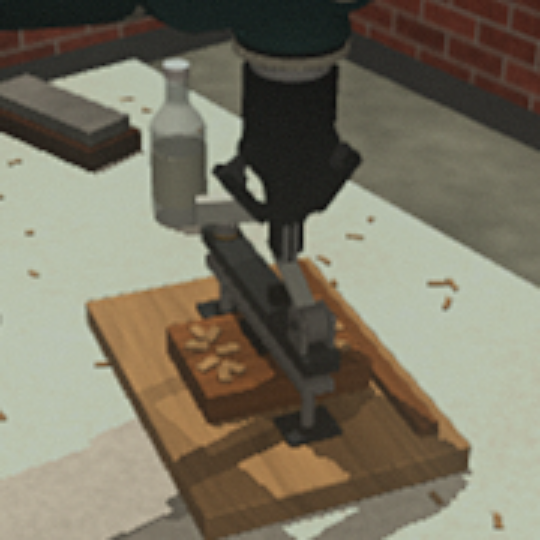

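The lever has followed and leans under the fingers at (285,270). I'll measure its angle from depth.

```bash
cat >> h.py <<'E'
C0=np.array([.5875,.0755]);_a=np.radians(74.8);Yc=np.array([np.cos(_a),np.sin(_a)]);Xc=np.array([Yc[1],-Yc[0]])
def local(n):
    p,d=eyes.capture(n);P=cloud(n,d)
    return p,np.dstack([(P[...,:2]-C0)@Xc,(P[...,:2]-C0)@Yc,P[...,2]])*1000
E
python3 - <<'E'
from h import *
for n in("side",):
    p,L=local(n);L=L.reshape(-1,3)
    q=L[(abs(L[:,0])<10)&(L[:,1]<0)&(L[:,1]>-130)&(L[:,2]>128)&(L[:,2]<250)]
    for z in range(128,250,6):
        s=q[(q[:,2]>=z)&(q[:,2]<z+6)]
        if len(s): print(z,len(s),np.sort(s[:,1])[::max(1,len(s)//6)].round())
E
```

```text
128 21 [-115. -114. -113.  -40.  -38.  -37.  -33.]
134 30 [-117. -115. -114.  -38.  -34.  -30.]
140 15 [-118. -116. -115. -114. -113. -113. -112. -111.]
146 29 [-116. -113. -111. -109. -109. -103.  -90.  -73.]
152 55 [-110. -106. -102.  -96.  -89.  -81.  -70.]
158 36 [-86. -80. -76. -74. -71. -68.]
164 35 [-69. -66. -64. -62. -59. -57. -54.]
170 13 [-59. -55. -53. -53. -52. -46. -37.]
176 8 [-62. -61. -61. -61. -61. -57. -55. -51.]
182 13 [-63. -61. -61. -60. -60. -57. -55.]
188 10 [-64. -62. -61. -61. -61. -60. -59. -57. -56. -55.]
194 18 [-67. -64. -63. -63. -61. -59.]
200 14 [-65. -64. -63. -62. -60. -59. -57.]
206 18 [-64. -63. -62. -61. -60. -59.]
212 12 [-63. -63. -63. -62. -61. -59.]
218 13 [-65. -64. -63. -63. -61. -58. -56.]
224 20 [-65. -64. -61. -60. -60. -52. -43.]
230 13 [-66. -65. -63. -62. -62. -61. -44.]
236 10 [-69. -67. -66. -65. -63. -63. -63. -63. -62. -54.]
242 19 [-70. -69. -67. -66. -62. -56. -49.]
248 3 [-67. -66. -64.]
```

Request:
move_arm(
  rows=[
    [0,0,0,0,0,0.05,1],
    [0,0,0,0,0,0.1,0.4],
    [0,0,1.344,0.04,0.1455,0.1,0.4],
    [0,0,1.344,0.04,0.1455,0.1,0.4],
    [0,0,1.344,0.04,0.1455,0.1,0.4],
    [0,0,1.344,0.04,0.1455,0.1,0.4],
    [0,0,1.344,0.04,0.1455,0.1,0.4],
    [0,0,1.344,0.04,0.1455,0.1,0.4],
    [0,0,1.344,0.04,0.1455,0.1,0.4],
    [0,0,1.344,0.04,0.1455,0.1,0.4],
    [0,0,1.344,0.04,0.1455,0.1,0.4],
    [0,0,1.344,0.04,0.1455,0.1,0.4],
  ],
)

```text
time_s: 5.8
ee_pos: [0.6138, 0.1713, 0.3011]
eef_rot: [180.0, 0.0, 152.0]
ft_force: [-0.6, -0.6, -0.6]
finger_gap: 0.0512
gripper_force: 0.0
```

Run:
```python
from h import *
o=r.get_obs();print(o['ee_pos'].round(4),o['eef_rot'],o['joint_pos'].round(1),o['finger_gap'],o['ft_force'])
```

```text
[0.6138 0.1713 0.3011] [1.79995793e+02 3.85686666e-03 1.52026316e+02] [ 13.3   1.5  83.7   0.   94.9 -48.7] 0.051195130109207385 [-0.63336987 -0.64233872 -0.58425482]
```

Request:
move_arm(
  rows=[
    [0,0,0,0,0,-0.05,0.4],
    [0,0,0,0,0,-0.1,0.4],
    [0,0,0,0,0,-0.125,0.4],
    [0,0,0,0,0,-0.141,0.4],
    [0,0,0,0,0,-0.141,0.6],
    [0,0,0,0,0,-0.141,1],
    [0,0,0,0,0,-0.141,1],
    [0,0,0,0,0,-0.141,1],
    [0,0,0,0,0,-0.141,1],
  ],
  squeeze=80,
)

```text
time_s: 6.7
ee_pos: [0.614, 0.1707, 0.1624]
eef_rot: [180.0, 0.1, 151.8]
ft_force: [-5.8, -8.1, 6.0]
finger_gap: 0.0123
gripper_force: 78.4
```

Run:
```python
from h import *
o=r.get_obs();print(o['ee_pos'].round(4),o['eef_rot'],o['moment'],o['finger_gap'],o['ft_force'])
p,d=eyes.capture("side");cv2.imwrite("pics/s3.png",cv2.resize(p[100:280,180:360,::-1],(540,540)))
```

```text
[0.614  0.1707 0.1624] [1.79999650e+02 1.03790066e-01 1.51805579e+02] [-1.06849621  0.97745065 -0.18059646] 0.012306544676576154 [-5.80208262 -8.05131796  5.9898145 ]
```

View pics/s3.png

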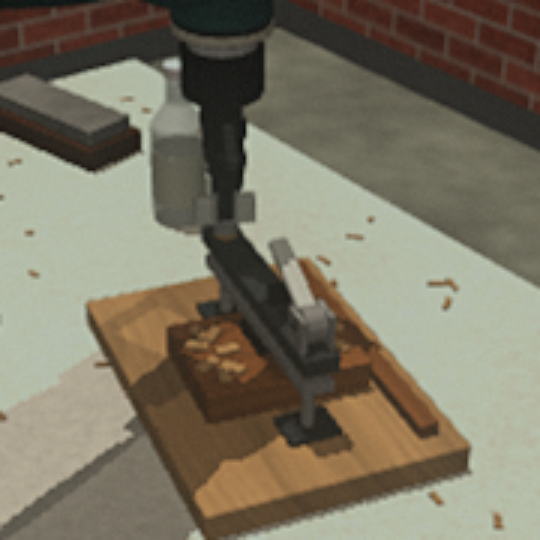

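The fingers at (228,210) hold the wing, and the lever lies at about 1.1. Turning 0.9 rad clockwise.

Request:
move_arm(
  rows=[
    [0,0,-0.1,-0.0005,-0.0006,0.0008,1],
    [0,0,-0.2,-0.0005,-0.0006,0.0005,1],
    [0,0,-0.3,-0.0005,-0.0006,0.0002,1],
    [0,0,-0.4,-0.0005,-0.0006,-0.0001,1],
    [0,0,-0.5,-0.0005,-0.0006,-0.0005,1],
    [0,0,-0.6,-0.0005,-0.0006,-0.0008,1],
    [0,0,-0.7,-0.0005,-0.0006,-0.0011,1],
    [0,0,-0.8,-0.0005,-0.0006,-0.0014,1],
    [0,0,-0.9,-0.0005,-0.0006,-0.0017,1],
    [0,0,-0.9,-0.0005,-0.0006,-0.0017,1],
  ],
  squeeze=80,
)

```text
time_s: 7.75
ee_pos: [0.6152, 0.1715, 0.1598]
eef_rot: [179.6, -0.0, 100.1]
ft_force: [19.4, 6.2, -13.5]
finger_gap: 0.0122
gripper_force: 78.3
```

```bash
cat >> h.py <<'E'
def lever():
    o=r.get_obs();print(o['time_s'],o['ee_pos'].round(4),o['eef_rot'].round(2),o['ft_force'].round(1),o['moment'].round(2),o['joint_pos'][5].round(1))
    p,L=local("side");L=L.reshape(-1,3)
    b=L[(abs(L[:,0])<10)&(L[:,1]>-20)&(L[:,1]<50)&(L[:,2]>100)&(L[:,2]<130)];bz=np.median(b[:,2])
    q=L[(abs(L[:,0])<8)&(L[:,1]<5)&(L[:,1]>-85)&(L[:,2]>bz+26)&(L[:,2]<240)]
    v=q-q.mean(0);e=np.linalg.svd(v[:,1:])[2][0];e*=np.sign(e[0])
    print("bar",bz.round(1),"lever n",len(q),"a",np.arctan2(e[0],e[1]).round(3),"top z",np.percentile(q[:,2],97).round(1),"ymax",np.percentile(q[:,1],97).round(1))
E
python3 -c "from h import *;lever()"
```

```text
7.75 [0.6152 0.1715 0.1598] [ 1.7963e+02 -4.0000e-02  1.0008e+02] [ 19.4   6.2 -13.5] [ 1.09 -3.41 -0.05] 3.2
bar 117.8 lever n 132 a 1.132 top z 179.6 ymax -29.6
```

Request:
move_arm(
  rows=[
    [0,0,-0.1,0.0008,0.0003,-0.0009,1],
    [0,0,-0.2,0.0015,0.0005,-0.0016,1],
    [0,0,-0.3,0.0015,0.0005,-0.002,1],
    [0,0,-0.3,0.0015,0.0005,-0.002,1],
  ],
)

```text
time_s: 8.2
ee_pos: [0.6162, 0.1715, 0.1587]
eef_rot: [179.7, -0.1, 82.9]
ft_force: [8.2, 1.1, -2.2]
finger_gap: 0.0123
gripper_force: 80.0
```

```bash
python3 -c "from h import *;lever()"
```

```text
8.2 [0.6162 0.1715 0.1587] [ 1.7972e+02 -9.0000e-02  8.2880e+01] [ 8.2  1.1 -2.2] [ 0.13 -1.45 -0.  ] 20.4
bar 116.8 lever n 139 a 1.04 top z 184.1 ymax -33.2
```

Request:
move_arm(
  rows=[
    [0,0,-0.1,0.0005,0.0001,-0.0004,1],
    [0,0,-0.2,0.0006,0.0001,-0.0007,1],
    [0,0,-0.3,0.0006,0.0001,-0.001,1],
    [0,0,-0.4,0.0006,0.0001,-0.0014,1],
    [0,0,-0.5,0.0006,0.0001,-0.0017,1],
    [0,0,-0.5,0.0006,0.0001,-0.0017,1],
  ],
)

```text
time_s: 8.85
ee_pos: [0.6172, 0.1711, 0.1571]
eef_rot: [179.7, -0.2, 54.2]
ft_force: [10.8, -1.8, -2.4]
finger_gap: 0.0125
gripper_force: 79.9
```

```bash
python3 -c "from h import *;lever()"
```

```text
8.85 [0.6172 0.1711 0.1571] [179.73  -0.2   54.22] [10.8 -1.8 -2.4] [-0.55 -1.92 -0.08] 49.0
bar 115.6 lever n 141 a 0.768 top z 199.3 ymax -46.4
```

Request:
move_arm(
  rows=[
    [0,0,-0.1,0.0006,-0.0001,-0.0004,1],
    [0,0,-0.23,0.0006,-0.0001,-0.0008,1],
    [0,0,-0.23,0.0006,-0.0001,-0.0008,1],
    [0,0,-0.23,0.0006,-0.0001,-0.0008,1],
  ],
)

```text
time_s: 9.3
ee_pos: [0.6176, 0.1708, 0.1564]
eef_rot: [179.8, -0.2, 41.2]
ft_force: [9.4, -3.7, -0.6]
finger_gap: 0.0121
gripper_force: 80.3
```

```bash
python3 -c "from h import *;lever()"
```

```text
9.3 [0.6176 0.1708 0.1564] [179.78  -0.22  41.2 ] [ 9.4 -3.7 -0.6] [-0.89 -1.56 -0.43] 62.0
bar 114.8 lever n 134 a 0.686 top z 203.6 ymax -52.6
```

Request:
move_arm(
  rows=[
    [0,0,0,0,0,0,0.4],
    [0,0,0,0,0,0,0.4],
    [0,0,0,0,0,0,0.4],
    [0,0,0,0,0,0.04,0.4],
    [0,0,0,0,0,0.09,0.4],
    [0,0,0,0,0,0.135,0.4],
    [0,0,0.586,-0.04,-0.16,0.135,1],
    [0,0,0.586,-0.04,-0.16,0.135,1],
    [0,0,0.586,-0.04,-0.16,0.135,1],
    [0,0,0.586,-0.04,-0.16,0.135,1],
    [0,0,0.586,-0.04,-0.16,0.135,1],
    [0,0,0.586,-0.04,-0.16,0.135,1],
  ],
  squeeze=40,
)

```text
time_s: 10.55
ee_pos: [0.5759, 0.0111, 0.2893]
eef_rot: [180.0, -0.0, 74.7]
ft_force: [-0.8, -0.1, 0.4]
finger_gap: 0.0005
gripper_force: 0.0
```

```bash
python3 -c "
from h import *;lever();p,d=eyes.capture('side');cv2.imwrite('pics/s4.png',cv2.resize(p[100:280,180:360,::-1],(540,540)))
import subprocess;o=r.get_obs();e=o['ee_pos'];print(o['finger_gap'],subprocess.run(['python3','lev.py',*map(str,e),'0.3','1.61','0.1','139'],capture_output=True,text=True).stdout)"
```

```text
10.55 [0.5759 0.0111 0.2893] [ 1.7997e+02 -2.0000e-02  7.4670e+01] [-0.8 -0.1  0.4] [0.04 0.04 0.03] 13.9
bar 114.9 lever n 136 a 0.716 top z 202.3 ymax -50.8
0.00016044441076623787 0.3 [-0.0135, -0.0282, -0.0595]
0.4 [-0.0117, -0.0217, -0.0615]
0.5 [-0.01, -0.0154, -0.064]
0.6 [-0.0084, -0.0094, -0.0673]
0.7 [-0.0069, -0.0038, -0.0711]
0.8 [-0.0054, 0.0015, -0.0755]
0.9 [-0.0041, 0.0063, -0.0804]
1.0 [-0.0029, 0.0106, -0.0858]
1.1 [-0.0019, 0.0144, -0.0917]
1.2 [-0.001, 0.0176, -0.0979]
1.3 [-0.0003, 0.0202, -0.1043]
1.4 [0.0002, 0.0222, -0.1111]
1.5 [0.0005, 0.0234, -0.1179]
1.6 [0.0007, 0.0241, -0.1249]
```

View pics/s4.png

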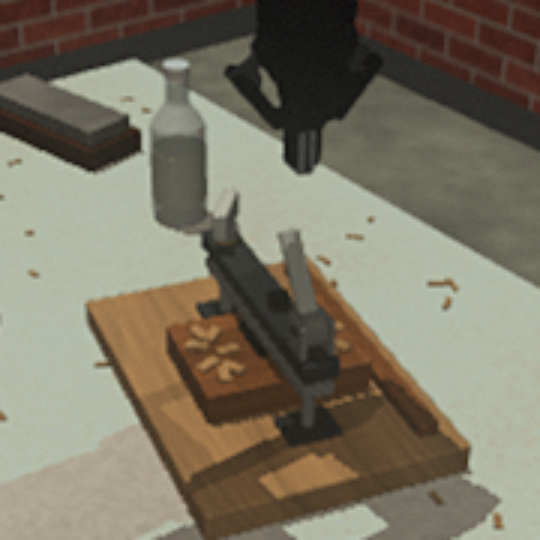

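The fingers have let go. The wing is turned at (228,210) and the lever leans at (295,255), about 0.70. Now probing the lever gently.

Request:
move_arm(
  rows=[
    [0,0,0,-0.0117,-0.0217,-0.02,1],
    [0,0,0,-0.0117,-0.0217,-0.0615,1],
    [0,0,0,-0.01,-0.0154,-0.064,1],
    [0,0,0,-0.0084,-0.0094,-0.0673,1],
    [0,0,0,-0.0084,-0.0094,-0.0673,1],
  ],
)

```text
time_s: 11.15
ee_pos: [0.5683, 0.0033, 0.2229]
eef_rot: [179.9, -0.0, 74.9]
ft_force: [0.5, -0.3, 1.1]
finger_gap: -0.0003
gripper_force: 0.0
```

Request:
move_arm(
  rows=[
    [0,0,0,0.0008,0.0028,-0.0019,1],
    [0,0,0,0.0015,0.0056,-0.0038,1],
    [0,0,0,0.0015,0.0056,-0.0038,1],
  ],
)

```text
time_s: 11.45
ee_pos: [0.5692, 0.0078, 0.218]
eef_rot: [180.0, -0.0, 74.9]
ft_force: [-0.8, 0.2, -0.3]
finger_gap: -0.0003
gripper_force: 0.0
```

Request:
move_arm(
  rows=[
    [0,0,0,0.0008,0.0027,-0.0022,1],
    [0,0,0,0.0015,0.0053,-0.0044,1],
    [0,0,0,0.0015,0.0053,-0.0044,1],
  ],
)

```text
time_s: 11.75
ee_pos: [0.5706, 0.0129, 0.2133]
eef_rot: [180.0, -0.0, 74.9]
ft_force: [-0.0, 0.1, 2.7]
finger_gap: -0.0001
gripper_force: 1.0
```

Request:
move_arm(
  rows=[
    [0,0,0,0.0007,0.0024,-0.0025,1],
    [0,0,0,0.0013,0.0048,-0.0049,1],
    [0,0,0,0.0013,0.0048,-0.0049,1],
  ],
)

```text
time_s: 12.05
ee_pos: [0.572, 0.0177, 0.2084]
eef_rot: [180.0, -0.0, 74.9]
ft_force: [0.1, 0.5, 3.8]
finger_gap: -0.0002
gripper_force: 1.8
```

```bash
python3 -c "from h import *;lever()"
```

```text
12.05 [0.572  0.0177 0.2084] [ 1.7998e+02 -1.0000e-02  7.4880e+01] [0.1 0.5 3.8] [-0.04 -0.1  -0.03] 14.3
bar 114.8 lever n 200 a 0.066 top z 236.4 ymax -53.6
```

Request:
move_arm(
  rows=[
    [0,0,0,0.0006,0.0022,-0.0027,1],
    [0,0,0,0.0012,0.0043,-0.0054,1],
    [0,0,0,0.0012,0.0043,-0.0054,1],
  ],
)

```text
time_s: 12.4
ee_pos: [0.5731, 0.0221, 0.2031]
eef_rot: [180.0, -0.0, 74.9]
ft_force: [0.5, -0.5, 5.6]
finger_gap: -0.0001
gripper_force: 2.1
```

Run:
```python
from h import *
F=[]
p,L=local("side");o=r.get_obs();F.append(o['ft_force'])
L=L.reshape(-1,3)
q=L[(abs(L[:,0])<9)&(L[:,1]<-35)&(L[:,1]>-88)&(L[:,2]>138)&(L[:,2]<172)]
from scipy import stats
for k in(0,1):
    s=stats.theilslopes(q[:,2],q[:,1]) if k==0 else stats.theilslopes(q[:,1],q[:,2]);print(len(q),s[0], np.arctan(1/s[0]) if k==0 else np.arctan(s[0]))
for i in range(4): local("side");F.append(r.get_obs()['ft_force'])
print(np.mean(F,0),np.std(F,0),r.get_obs()['ee_pos'])
```

```text
97 0.5820529993695152 1.043677685777197
97 1.423995699971726 0.958562352011952
[-0.19190601  0.07208167  4.93874024] [0.56327391 0.49200181 0.50364702] [0.57314375 0.02190023 0.20323471]
```

Request:
move_arm(
  rows=[
    [0,0,0,0.0005,0.0019,-0.003,1],
  ],
)

```text
time_s: 12.75
ee_pos: [0.5737, 0.0237, 0.2007]
eef_rot: [179.9, -0.0, 74.9]
ft_force: [-1.1, 0.5, 8.9]
finger_gap: 0.0002
gripper_force: 3.2
```

Request:
move_arm(
  rows=[
    [0,0,0,0.0005,0.0019,-0.003,1],
  ],
)

```text
time_s: 12.85
ee_pos: [0.5742, 0.0258, 0.1975]
eef_rot: [180.0, -0.0, 74.9]
ft_force: [-0.6, 0.4, 8.1]
finger_gap: -0.0001
gripper_force: 3.1
```

Request:
move_arm(
  rows=[
    [0,0,0,0.0005,0.0016,-0.0031,1],
  ],
)

```text
time_s: 12.95
ee_pos: [0.5747, 0.0275, 0.1944]
eef_rot: [180.0, -0.0, 74.9]
ft_force: [-0.2, 0.5, 7.7]
finger_gap: -0.0001
gripper_force: 2.9
```

Request:
move_arm(
  rows=[
    [0,0,0,0.0004,0.0016,-0.0031,1],
  ],
)

```text
time_s: 13.05
ee_pos: [0.5751, 0.0291, 0.1912]
eef_rot: [180.0, -0.0, 74.9]
ft_force: [-0.0, 1.9, 7.2]
finger_gap: -0.0001
gripper_force: 2.6
```

Request:
move_arm(
  rows=[
    [0,0,0,0.0004,0.0013,-0.0032,1],
    [0,0,0,0.0007,0.0026,-0.0064,1],
    [0,0,0,0.001,0.0036,-0.0098,1],
    [0,0,0,0.0012,0.0046,-0.0132,1],
    [0,0,0,0.0014,0.0052,-0.0166,1],
    [0,0,0,0.0015,0.0058,-0.02,1],
    [0,0,0,0.0015,0.0058,-0.02,1],
  ],
)

```text
time_s: 13.75
ee_pos: [0.5761, 0.0346, 0.1698]
eef_rot: [-179.9, 0.0, 74.9]
ft_force: [0.5, -0.6, 0.7]
finger_gap: -0.0003
gripper_force: 0.0
```

Request:
move_arm(
  rows=[
    [0,0,0,0,0.0002,-0.0012,1],
    [0,0,0,0,0.0004,-0.0023,1],
    [0,0,0,0,0.0004,-0.0023,1],
  ],
)

```text
time_s: 14.05
ee_pos: [0.5764, 0.035, 0.1684]
eef_rot: [-180.0, 0.0, 74.9]
ft_force: [-0.1, -0.1, -0.6]
finger_gap: 0.0001
gripper_force: 0.0
```

Run:
```python
from h import *
p,L=local("side");o=r.get_obs();print(o['ft_force'],o['ee_pos'])
L=L.reshape(-1,3)
q=L[(abs(L[:,0])<9)&(L[:,1]<-20)&(L[:,1]>-88)&(L[:,2]>128)&(L[:,2]<170)]
for y in range(-88,-20,8):
    s=q[(q[:,1]>=y)&(q[:,1]<y+8)]; print(y,len(s),np.percentile(s[:,2],[10,50,90]).round(1) if len(s) else '')
```

```text
[-0.10185593  0.10676608 -0.20076865] [0.57641037 0.0350031  0.16849546]
-88 10 [140.6 142.1 143.3]
-80 11 [141.2 142.3 143.9]
-72 14 [138.6 142.1 144.1]
-64 17 [140.2 142.2 144.7]
-56 49 [141.8 156.5 167.8]
-48 15 [139.2 145.3 160.7]
-40 5 [128.8 131.4 139.6]
-32 4 [131.5 136.3 138.7]
-24 2 [137.3 139.1 140.8]
```

Request:
move_arm(
  rows=[
    [0,0,0,0,0,-0.001,1],
    [0,0,0,0,0,-0.002,1],
    [0,0,0,0,0,-0.002,1],
  ],
)

```text
time_s: 14.4
ee_pos: [0.5766, 0.035, 0.1671]
eef_rot: [180.0, -0.0, 74.9]
ft_force: [-1.9, -0.3, 4.1]
finger_gap: -0.0
gripper_force: 2.3
```

Request:
move_arm(
  rows=[
    [0,0,0,0,0,-0.0007,1],
    [0,0,0,0,0,-0.0007,1],
  ],
)

```text
time_s: 14.6
ee_pos: [0.5766, 0.035, 0.1669]
eef_rot: [179.9, -0.0, 74.9]
ft_force: [-2.4, -0.6, 9.4]
finger_gap: 0.0001
gripper_force: 4.5
```

Request:
move_arm(
  rows=[
    [0,0,0,0,0,0.01,1],
    [0,0,0,0,0,0.05,1],
    [0,0,0,0,0,0.1,1],
    [0,0,0,0,0,0.15,1],
    [0,0,0,-0.1,0,0.2,1],
    [0,0,0,-0.1,0,0.2,1],
    [0,0,0,-0.1,0,0.2,1],
    [0,0,0,-0.1,0,0.2,1],
  ],
)

```text
time_s: 15.4
ee_pos: [0.4756, 0.0351, 0.3678]
eef_rot: [179.8, -0.1, 74.9]
ft_force: [0.8, 0.9, -0.4]
finger_gap: 0.0007
gripper_force: 0.0
```

Run:
```python
from h import *
p,L=local("side");cv2.imwrite('pics/s5.png',cv2.resize(p[100:280,180:360,::-1],(540,540)))
L=L.reshape(-1,3)
q=L[(abs(L[:,0])<8)&(L[:,1]<-18)&(L[:,1]>-85)&(L[:,2]>132)&(L[:,2]<170)]
k=np.polyfit(q[:,1],q[:,2],1);print(len(q),k,np.percentile(q[:,2],[5,50,95]))
```

```text
95 [-2.69908050e-03  1.41875049e+02] [135.98571975 142.53663279 144.70788404]
```

View pics/s5.png

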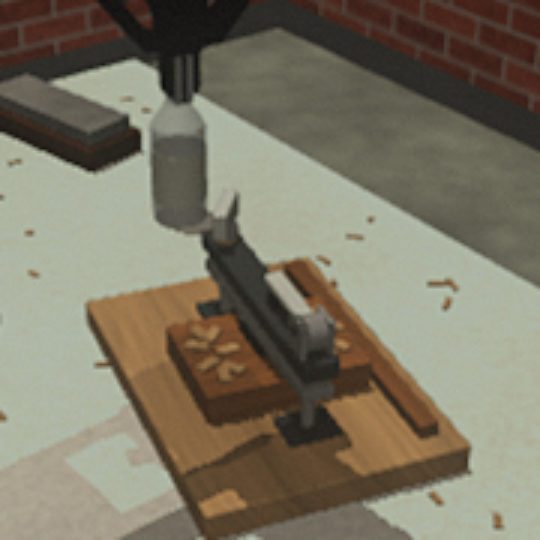

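The lever lies flat along the bar at (290,290) and stays there. The blank hasn't moved, and the arm is clear of everything.

```bash
python3 -c "
from bench import ticket;print(ticket.close_job())"
```

```text
the job is handed in; nothing more can be done
None
```

I tightened the wing nut about 1.9 rad, so the lever meets the foot's resistance at roughly 0.7 rad (just before halfway). I then folded the lever fully down, where it stays by itself, let go and handed the job in; the foot force is estimated at 80–90 N, not measured directly.

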